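Hand-turn check of a centrifuge rotor

TASK

Pull the red transport pin out of the centrifuge and put it in the steel dish. Then check that the rotor runs freely: with a light fingertip on its smooth face, at no time pressing the machine harder than 10 N, turn it clockwise (seen from above) through one full turn and leave it with its red mark back at the red pointer. Do not disturb the tape roll, the bottle or the beaker.

Things in the scene. Friction and masses are not known exactly. Their poses are not given: they have to be found in the camera images.
- centrifuge: Small bench centrifuge, lid taken off, fixed to the worktop: white housing 200 x 200 mm, flat grey deck 66 mm above the worktop. Origin at the centre of its underside; x from the control strip (front) to the lid hinge ears (20 mm wide, 11 mm above the deck, at x = 92, y = +-60 mm), y to its left, z up. The pin hole is at x = -82 mm, y = 0.
- deck_centre (a point): Point on the centrifuge's axis at deck height (66 mm above the worktop); axes as the centrifuge. The rotor turns here in a 128 mm opening. The rotor's face stands 5 to 21 mm above this point and leans up to 3.5 degrees from level, in an unknown direction that does not turn with it (worn seat): its height must be felt.
- pointer (a point): Middle of the red pointer line on the deck (24 mm long, pointing to the axis, 82 mm from it).
- rotor (a joint): Turn of the rotor, rad, growing clockwise seen from above; at 0 and 6.283 its red mark is at the red pointer. Smooth metal disc, 120 mm diameter; mark 37 to 57 mm off the axis. Sprung spindle: gives 1 mm per 4 N pressed. Drag about 0.05 N m: a fingertip pressed down with 3 to 7 N, 40 mm off the axis, carries it round; it stays where it is left.
- pin_mid (a point): Middle of the loose transport pin, 66 mm long, 40 g, z toward its grip: steel shaft 10 mm diameter, red grip 18 mm diameter (5 to 33 mm above this point). At the start it stands upright in the deck's hole, lower 36 mm below the deck, and locks the rotor; it pulls straight up and is clear of the deck when raised 40 mm.
- pin: The same pin; origin at the centre of its foot.
- dish_mid (a point): Loose round steel dish, 99 mm outside diameter at the rim, 29 mm high, inner floor 2 mm above the worktop, 150 g; the point is on its axis half-way up.
- tape_mid (a point): Roll of tan tape lying flat, 68 mm diameter, 19 mm high (centre). Bystander; it may stand on either side.
- bottle_mid (a point): White bottle with a red cap, 49 mm diameter, 110 mm high (centre). Bystander.
- beaker_mid (a point): White plastic beaker, 64 mm diameter, 78 mm high (centre). Bystander.
Mind the look-alikes: they are no part of the job. What is meant by the part that bears dish_mid is not black or yellow, and is the larger of those in its own colour.

How it is judged:
On the way, in this order (a step that is already met when the one before it is completed fails the run):
1. the pin is in the steel dish, let go (horizontal distance between pin_mid and dish_mid below 0.042 m and height (world z) of pin_mid below 0.06 m and angle between dish_mid's own z axis and vertical below 0.2 rad and contact force between pin and the fingers below 0.05 N and linear speed of pin below 0.03 m/s), for 0.2 s.
2. the rotor has been turned clockwise past three quarters of a turn (value of joint rotor above 4.71 rad).
At the end, for the whole second after the job is handed in: The rotor stands still, one full clockwise turn from its start, its mark within 0.2 rad (about 11 degrees, 12 mm at the rim) of the pointer; the pin rests (lying or standing) in the upright steel dish, its middle within 42 mm of the dish's axis and under 60 mm high (all of step 1 and value of joint rotor between 6.083 and 6.483 rad and velocity of joint rotor between -0.05 and 0.05 rad/s); the robot touches nothing.
It fails at once if the robot presses or knocks the centrifuge or its rotor with more than 10 N (contact force between centrifuge and the fingers above 10 N or contact force between centrifuge and the arm above 10 N).
It fails at once if the rotor is turned anticlockwise by more than 0.3 rad from the pointer (value of joint rotor below -0.3 rad).
It fails at once if a bystander (tape roll, bottle, beaker) is moved more than 30 mm or tipped (distance of any of tape_mid, bottle_mid, beaker_mid from where it was at the start of the episode above 0.03 m or angle between any of tape_mid, bottle_mid, beaker_mid's own z axis and vertical above 0.5 rad).
It also fails if it takes over 72 s, if anything falls off the work surface, if the arm or the gripper's body presses on something with over 40 N, if the wrist force passes 120 N, or if a joint passes its speed limit or range.

ROBOT

A 7-joint arm with a two-finger parallel gripper is mounted at the origin on a cart in front of the work surface, level with it; the furniture and walls round the work are solid. World frame = base frame: x ahead of the robot, y to its left, z up, the work surface at z = 0. Lengths are in m, angles in rad, forces in N, time in s.
With the tool pointing down it reaches from about 0.4 to 0.85 m from the base axis. Payload 6.9 kg.
Tool frame: the origin (TCP) lies at the centre of the arm's flange, where the gripper is bolted on; the fingertips stand 173 mm ahead of it and the grasp point (between the pads) lies robot.hold_point_z ahead of it (robot.hold_point_z is the distance from the TCP to the grasp point, in m); z points along the fingers, x is the direction in which the jaws open and shut, and the axes are right-handed (so a half turn about z gives the same grasp; the last joint's range is limited). The gripper opens to 85 mm and grips with 20 to 120 N. Pads are 22 mm wide; open, the fingers measure 114 mm over their backs; the gripper's body (76 mm by 85 mm) begins 54 mm behind the grasp point. The pads swing forward as they close: fully open they stand 13 mm farther back than shut.
Start: joints at [-1.091, 0.507, -0.238, 1.5, 0.126, 1.149, -0.155], TCP at [0.228, 0.582, 0.405] pointing down, gripper open.
Joint ranges: [-3.08, 3.08], [-0.24, 2.05], [-1.43, 1.35], [0, 2.5], [-1.52, 4.66], [0.17, 1.96], [-2.89, 2.89]. Speed limits (rad/s): [2.39, 2.39, 3.14, 3.14, 3.14, 3.14, 3.14].

INTERFACE

Orientations are given as a rotation vector (axis times angle).
In Python, from bench import robot gives the robot as it stands. Calls block until the motion is done:
- robot.move_to(position, orientation): joint-space move of the TCP to a pose.
- robot.movel(position, rotation=None, speed=0.15): straight line of the TCP; rotation=None keeps the orientation; speed is the mean speed in m/s.
- robot.move_j(angles): joint-space move.
- robot.gripper_to(opening, force=None): opening from 0.0 (shut) to 1.0 (fully open); force is the grip in N (None keeps the last); returns when the fingers have stopped.
- robot.dwell(seconds).
- robot.solve_ik(position, orientation): joint angles nearest the present ones, or None.
- robot.state(): the state.
- robot.camera(name): name is "scene" or "top" or "wrist"; returns a dict with "pixels" (420x560x3 uint8, red, green, blue), "intrinsics" (3x3 intrinsics, pixels), "R" (3x3) and "t" (3): a world point X has camera coordinates R X + t; the wrist camera has in their place "tool_from_camera" (4x4, takes a point from camera to tool coordinates, whose origin is the TCP and whose axes are the tool frame's). Camera axes: x right, y down, z forward; pixel columns grow to the right and rows downward; lengths in m; the calibration is good to about 2 mm. A picture is of the moment at which its call begins: read the wrist's pose just before it. There is no depth.
A pose or a line that the arm cannot do raises robot.MotionError and nothing moves.
- robot.close_job(): hands the job in, once; it reports no verdict.
The state is a dict: "time": time; "q": joint angles; "qvel": joint speeds; "joint_efforts": joint torques, N m; "position": TCP position; "tool_rot": TCP orientation; "force": force on the tool from outside, world axes, zero at the start; "moment": the same for the moment, N m; "grip_width": opening from 0.0 (shut) to 1.0 (fully open).
Only numpy, scipy, OpenCV 4.12 (cv2) and the standard library are available. Lean on these libraries where they do the work, as an engineer would, in place of code of your own. Each camera call takes 0.05 s, during which the arm holds its last target.

## Working session

There is one attempt and no reset: what is moved stays moved. The work goes in short steps, each a Python script; the robot and the scene stay as the last script left them, time stands still between calls to the robot, and variables do not carry over. Pictures are saved under pics/ and viewed, and the job is handed in when it is done.

```bash
ls; mkdir -p pics
python3 - <<'E'
from bench import robot
import cv2
for n in ["scene","top","wrist"]:
    s=robot.state(); c=robot.camera(n)
    cv2.imwrite(f"pics/{n}0.png",c["pixels"][:,:,::-1])
    import pickle; pickle.dump((s,c),open(f"{n}0.pkl","wb"))
    print(n,{k:v for k,v in c.items() if k!="pixels"})
print(robot.state(), robot.hold_point_z)
E
```

```text
pics
scene {'intrinsics': array([[513.91212779,   0.        , 272.24129647],
       [  0.        , 513.91212779, 215.41636161],
       [  0.        ,   0.        ,   1.        ]]), 'R': array([[ 0.80936252, -0.58727975,  0.00589951],
       [-0.45774611, -0.63707494, -0.62016452],
       [ 0.36796849,  0.49923744, -0.7844496 ]]), 't': array([-0.39571216,  0.29445289,  1.2071431 ])}
top {'intrinsics': array([[524.8673813 ,   0.        , 292.47188441],
       [  0.        , 524.8673813 , 205.9407319 ],
       [  0.        ,   0.        ,   1.        ]]), 'R': array([[ 0.02115369, -0.99976174,  0.00538323],
       [-0.97949277, -0.02180332, -0.20029611],
       [ 0.20036576, -0.00103583, -0.97972062]]), 't': array([0.02111914, 0.50310596, 1.08646238])}
wrist {'intrinsics': array([[289.47188366,   0.        , 282.16948936],
       [  0.        , 289.47188366, 211.80803932],
       [  0.        ,   0.        ,   1.        ]]), 'tool_from_camera': array([[ 9.99999927e-01,  2.30865942e-04, -3.05166416e-04,
        -7.36139284e-04],
       [-1.28882832e-04,  9.54106121e-01,  2.99468686e-01,

[... 201 characters left out ...]
ime': 0.15, 'q': array([-1.09149893,  0.50812992, -0.23751348,  1.50088621,  0.12570744,
        1.14889202, -0.15478971]), 'qvel': array([-2.32634110e-05, -2.26247035e-03, -1.07861749e-03, -4.72626518e-03,
       -1.04404523e-03, -3.56138993e-04, -4.05956412e-04]), 'joint_efforts': array([-2.52698424e-03, -6.21025872e+01, -2.18911082e+00, -2.49839902e+01,
        1.27935180e-02,  9.27037792e-03, -1.02173097e-07]), 'position': array([0.22824086, 0.58168463, 0.40404336]), 'tool_rot': array([ 2.59488636e+00,  1.76953278e+00, -1.68821180e-03]), 'force': array([-0.16598286,  0.44720702,  0.60525699]), 'moment': array([0.02725031, 0.00203287, 0.03279522]), 'grip_width': 0.9973816698849651} 0.1547
```

View pics/scene0.png

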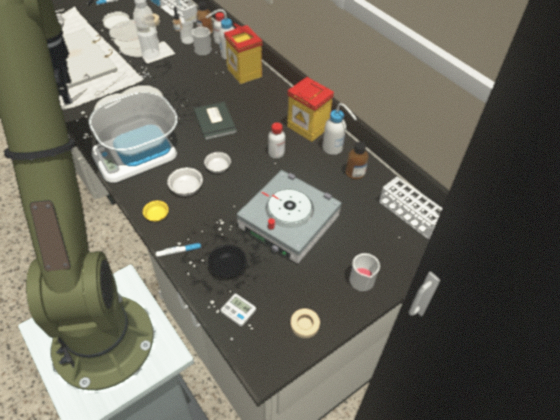

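View pics/top0.png

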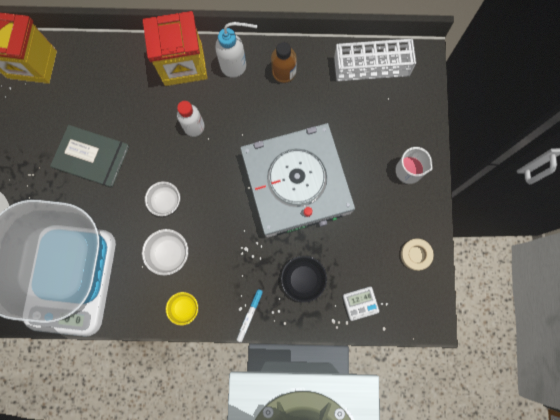

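View pics/wrist0.png

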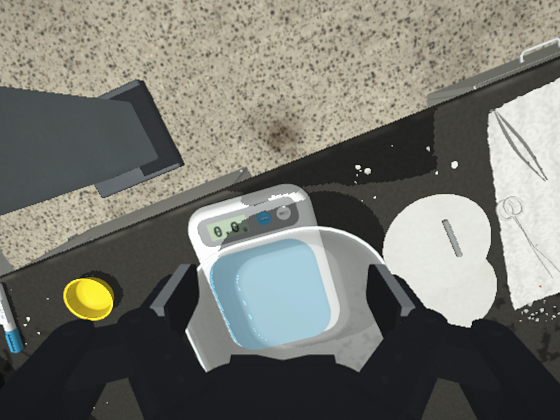

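The scene and top views show the pin at about top (308,212), the pointer at (267,187), the larger steel dish at (165,252) and the smaller look-alike at (162,198). Next I'll measure them properly.

```bash
cat > h.py <<'E'
import numpy as np, cv2, pickle
from scipy.spatial.transform import Rotation as Rn
def ray(c,uv,s=None):
    K=c["intrinsics"]; d=np.linalg.solve(K,np.array([uv[0],uv[1],1.]))
    if "R" in c:
        return -c["R"].T@c["t"], c["R"].T@d
    T=np.eye(4);T[:3,:3]=Rn.from_rotvec(s["tool_rot"]).as_matrix();T[:3,3]=s["position"]
    T=T@c["tool_from_camera"]
    return T[:3,3],T[:3,:3]@d
def onz(c,uv,z,s=None):
    o,d=ray(c,uv,s); return o+d*(z-o[2])/d[2]
def two(r1,r2):
    A=[];b=[]
    for o,d in (r1,r2):
        d=d/np.linalg.norm(d);P=np.eye(3)-np.outer(d,d);A.append(P);b.append(P@o)
    return np.linalg.lstsq(np.vstack(A),np.hstack(b),rcond=None)[0]
def blobs(m,minA=8):
    n,l,st,ce=cv2.connectedComponentsWithStats(m.astype(np.uint8))
    return [(ce[i].round(1),st[i].tolist()) for i in range(1,n) if st[i][4]>=minA]
def red(p):
    p=p.astype(int); return (p[...,0]>110)&(p[...,1]<80)&(p[...,2]<80)
def white(p):
    h=cv2.cvtColor(p,cv2.COLOR_RGB2HSV); return (h[...,1]<50)&(h[...,2]>110)
E
python3 - <<'E'
from h import *
s,ct=pickle.load(open("top0.pkl","rb")); s,cs=pickle.load(open("scene0.pkl","rb"))
for n,c in (("top",ct),("scene",cs)):
    print(n,"red"); 
    for b in blobs(red(c["pixels"])): print(b, onz(c,b[0],.066).round(4), onz(c,b[0],.099).round(4))
    print("white")
    for b in blobs(white(c["pixels"]),150): print(b, onz(c,b[0],.029).round(4))
p=ct["pixels"]
cv2.imwrite("pics/topz.png",cv2.resize(p[110:250,230:370],None,fx=4,fy=4,interpolation=cv2.INTER_CUBIC)[:,:,::-1])
p=cs["pixels"]
cv2.imwrite("pics/scz.png",cv2.resize(p[165:265,225:350],None,fx=5,fy=5,interpolation=cv2.INTER_CUBIC)[:,:,::-1])
E
```

```text
top red
(array([170.3,  36. ]), [143, 11, 57, 51, 2197]) [0.8896 0.3196 0.066 ] [0.8711 0.311  0.099 ]
(array([16.2, 34.2]), [0, 13, 33, 47, 977]) [0.8856 0.6712 0.066 ] [0.8672 0.6521 0.099 ]
(array([285.6,  62.7]), [276, 56, 19, 12, 99]) [0.8299 0.0546 0.066 ] [0.8133 0.054  0.099 ]
(array([184.4, 108.1]), [177, 100, 15, 17, 200]) [0.7157 0.2765 0.066 ] [0.7024 0.2692 0.099 ]
(array([417.8, 166.3]), [413, 159, 9, 14, 60]) [ 0.5934 -0.2385  0.066 ] [ 0.5839 -0.2303  0.099 ]
(array([305.7, 213.5]), [304, 210, 6, 6, 13]) [0.4836 0.0035 0.066 ] [0.4773 0.0044 0.099 ]
white
(array([332.4,  30.5]), [77, 0, 405, 81, 9059]) [ 0.9338 -0.0537  0.029 ]
(array([90. , 29.8]), [38, 28, 106, 5, 294]) [0.9217 0.5201 0.029 ]
(array([180.1,  68.7]), [164, 61, 33, 17, 246]) [0.8276 0.3008 0.029 ]
(array([192.1, 122.4]), [177, 105, 28, 31, 473]) [0.6964 0.265  0.029 ]
(array([297.1, 178.7]), [241, 123, 114, 114, 8318]) [0.5693 0.023  0.029 ]
(array([ 81.2, 150.5]), [64, 139, 35, 24, 537]) [0.6239 0.5106 0.029 ]
(array([414.2, 164.1]), [396, 146, 37, 37, 725]) [ 0.6091 -0.2396  0.029 ]
(array([541.9, 1
[... 1775 characters left out ...]
, 2149]) [ 0.8639 -0.1319  0.029 ]
(array([217.1, 161.3]), [204, 151, 28, 22, 452]) [0.5155 0.3169 0.029 ]
(array([184.7, 180.5]), [167, 167, 36, 29, 811]) [0.3984 0.3059 0.029 ]
(array([291. , 213.1]), [237, 170, 104, 93, 5066]) [0.5748 0.0309 0.029 ]
(array([170.5, 250.1]), [155, 242, 31, 15, 223]) [0.2466 0.1156 0.029 ]
(array([364.2, 270.7]), [350, 253, 31, 38, 807]) [ 0.6123 -0.225   0.029 ]
(array([424.6, 294. ]), [410, 272, 30, 43, 592]) [ 0.6869 -0.3613  0.029 ]
(array([237.4, 308.8]), [216, 293, 41, 33, 696]) [ 0.2934 -0.1273  0.029 ]
(array([347.5, 406.2]), [321, 383, 48, 37, 595]) [ 0.3552 -0.4552  0.029 ]
(array([164.4, 407.5]), [126, 385, 66, 35, 1203]) [ 0.0402 -0.2308  0.029 ]
```

View pics/topz.png

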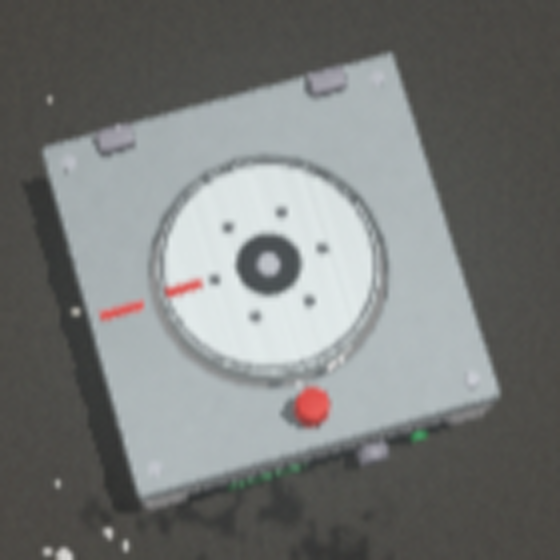

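View pics/scz.png

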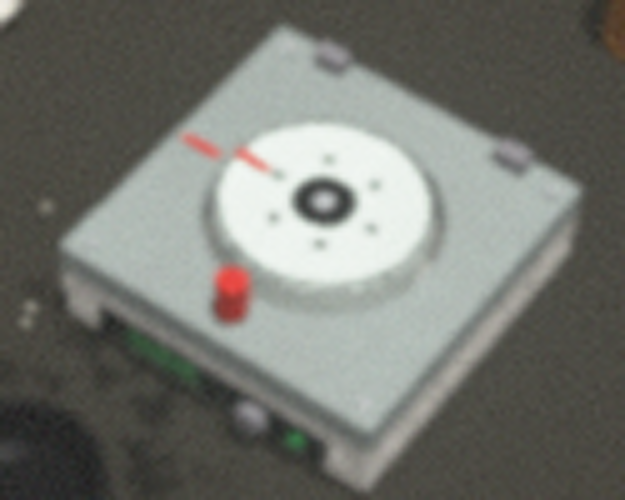

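Run:
```python
from h import *
s,ct=pickle.load(open("top0.pkl","rb")); s,cs=pickle.load(open("scene0.pkl","rb"))
T=lambda x,y:((x+.5)/4-.5+230,(y+.5)/4-.5+110)
S=lambda x,y:((x+.5)/5-.5+225,(y+.5)/5-.5+165)
def P(n,t,sc,z): print(n, onz(ct,T(*t),z).round(4), onz(cs,S(*sc),z).round(4), two(ray(ct,T(*t)),ray(cs,S(*sc))).round(4))
P("BL",(45,147),(284,27),.066)
P("BR",(393,55),(580,188),.066)
P("FR",(498,390),(368,435),.066)
P("FL",(142,497),(64,243),.066)
P("ptr",(122,310),(202,146),.066)
P("mark",(184,288),(254,160),.08)
P("hub",(269,264),(325,201),.08)
P("pintop",(314,401),(233,277),.096)
P("pinbase",(304,412),(232,318),.068)
for n,c,b in (("t",ct,(141,228,48,48)),("s",cs,(167,167,36,29))):
    m=white(c["pixels"]).astype(np.uint8)
    k=np.zeros_like(m);x,y,w,h=b;k[y-1:y+h+1,x-1:x+w+1]=m[y-1:y+h+1,x-1:x+w+1]
    cn=max(cv2.findContours(k,0,1)[0],key=cv2.contourArea)
    pts=np.array([onz(c,q[0],.029)[:2] for q in cn],np.float32)
    print("dish",cv2.minEnclosingCircle(cv2.convexHull(pts)))
# bystanders rough
```

```text
BL [0.6298 0.1477 0.066 ] [0.6287 0.1489 0.066 ] [0.6287 0.1478 0.0673]
BR [ 0.6873 -0.0422  0.066 ] [ 0.6876 -0.04    0.066 ] [ 0.6858 -0.0419  0.0692]
FR [ 0.4998 -0.0998  0.066 ] [ 0.4958 -0.1006  0.066 ] [ 0.4988 -0.0995  0.0631]
FL [0.4379 0.0886 0.066 ] [0.4402 0.0909 0.066 ] [0.4379 0.0881 0.0702]
ptr [0.5392 0.1025 0.066 ] [0.539  0.1034 0.066 ] [0.5387 0.1025 0.0672]
mark [0.5486 0.0691 0.08  ] [0.549  0.0692 0.08  ] [0.5487 0.069  0.0804]
hub [0.5628 0.0241 0.08  ] [0.5628 0.0242 0.08  ] [0.5628 0.0241 0.0801]
pintop [ 0.4857 -0.0006  0.096 ] [0.4859 0.0013 0.096 ] [ 4.849e-01 -4.000e-04  9.860e-02]
pinbase [0.4851 0.0038 0.068 ] [ 0.4825 -0.0026  0.068 ] [0.487  0.0035 0.0579]
dish ((0.40024736523628235, 0.30668264627456665), 0.051491282880306244)
dish ((0.39670151472091675, 0.30706891417503357), 0.055986396968364716)
```

```bash
cat >> h.py <<'E'
C=np.array([.5635,.024]); YAW=.2985
ex=np.array([np.cos(YAW),np.sin(YAW)]); ey=np.array([-ex[1],ex[0]])
PIN=C-.082*ex
def down(a): return (Rn.from_euler('z',a)*Rn.from_rotvec([np.pi,0,0])).as_rotvec()
A=YAW+np.pi/2
def snap(robot,name,f):
    s=robot.state();c=robot.camera(name);cv2.imwrite(f"pics/{f}.png",c["pixels"][:,:,::-1]);pickle.dump((s,c),open(f+".pkl","wb"));return s,c
E
python3 - <<'E'
from h import *; from bench import robot
print(PIN)
robot.move_to([PIN[0],PIN[1],.36],down(A)); s=robot.state(); print(s["time"],s["position"],s["q"].round(2),s["force"])
robot.gripper_to(.55,force=40); s=robot.state();print(s["time"],s["grip_width"])
snap(robot,"wrist","w1")
E
```

```text
[ 4.85126147e-01 -1.15123340e-04]
2.425 [0.48529434 0.00067357 0.36007164] [ 0.01  0.34 -0.09  1.93  0.04  0.88  1.78] [-0.78043203  0.15374204 -0.11523434]
2.8917 0.5458387679759888
```

View pics/w1.png

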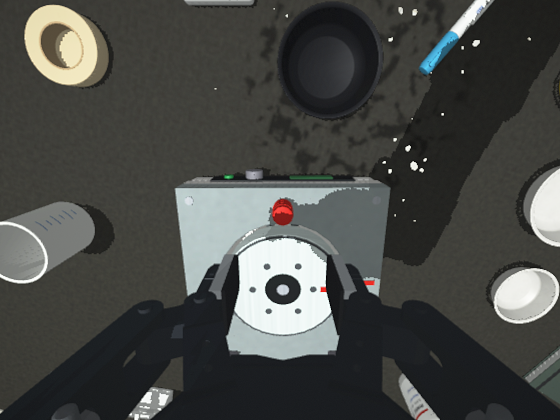

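Run:
```python
from h import *
s,c=pickle.load(open("w1.pkl","rb"))
for b in blobs(red(c["pixels"]),10): print(b,onz(c,b[0],.066,s).round(4))
print("top est", onz(c,(283,205),.096,s), "hub",onz(c,(283,290),.08,s))
cv2.imwrite("pics/w1z.png",cv2.resize(c["pixels"][170:350,160:400],None,fx=3,fy=3)[:,:,::-1])
```

```text
(array([282.3, 212. ]), [272, 199, 21, 27, 441]) [0.4905 0.0013 0.066 ]
(array([368.7, 282.4]), [364, 281, 10, 4, 38]) [0.537  0.1089 0.066 ]
(array([323.1, 289.6]), [321, 288, 6, 4, 21]) [0.5589 0.0668 0.066 ]
(array([421.6, 412.6]), [417, 409, 11, 10, 20]) [0.6853 0.2388 0.066 ]
top est [ 0.47541588 -0.00275982  0.096     ] hub [0.56307207 0.02437153 0.08      ]
```

View pics/w1z.png

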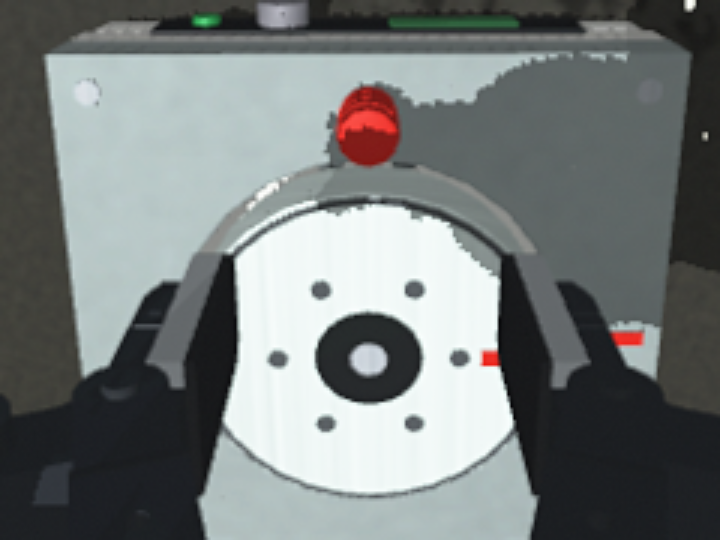

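Run:
```python
from h import *; from bench import robot
s,c=pickle.load(open("w1.pkl","rb"))
print("top est", onz(c,(282.5,218),.096,s))
robot.movel([PIN[0],PIN[1],.245],speed=.1); s=robot.state(); print(s["time"],s["position"],s["force"])
robot.gripper_to(0,force=40); s=robot.state();print(s["time"],s["grip_width"],s["position"],s["force"],s["moment"])
snap(robot,"wrist","w2");
```

```text
top est [4.86521074e-01 2.26673951e-04 9.60000000e-02]
4.2417 [ 4.85338348e-01 -1.18938554e-04  2.45475636e-01] [ 0.39154727 -0.43464735  0.49773044]
4.6083 0.19797706400813062 [ 4.85316265e-01 -9.46537287e-05  2.45516645e-01] [ 0.20340442 -0.49543982  3.89448942] [0.01136295 0.1154633  0.01737906]
```

View pics/w2.png

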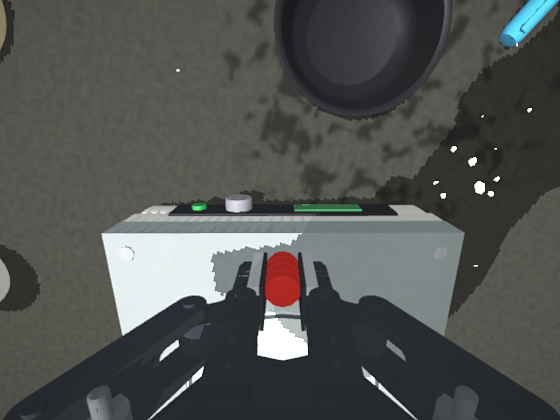

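The red grip sits between the pads at about (283,278), and the opening reads roughly 17 mm, which fits an 18 mm grip. I'll pull straight up.

Run:
```python
from h import *; from bench import robot
robot.movel([PIN[0],PIN[1],.26],speed=.05); s=robot.state(); print(s["time"],s["position"],s["force"],s["grip_width"])
robot.movel([PIN[0],PIN[1],.36],speed=.15); s=robot.state(); print(s["time"],s["position"],s["force"],s["grip_width"])
D=[.3985,.3065]
robot.move_to([D[0],D[1],.36],down(A)); s=robot.state(); print(s["time"],s["position"],s["force"],s["grip_width"],s["q"].round(2))
snap(robot,"wrist","w3"); snap(robot,"scene","s3")
```

```text
5.1083 [ 4.85173638e-01 -1.58475593e-04  2.60320919e-01] [ 0.08237769  0.32265941 -0.50602809] 0.1950992976694431
5.925 [ 4.84795999e-01 -1.79801379e-04  3.59230634e-01] [-0.90071529 -0.51000783 -0.41883014] 0.19367966750270568
7.1333 [0.39928173 0.30526749 0.35963338] [-0.1190346  -0.0137856  -1.01477436] 0.2015477058576567 [-0.57  0.36 -0.18  1.88  0.08  0.9   1.08]
```

View pics/w3.png

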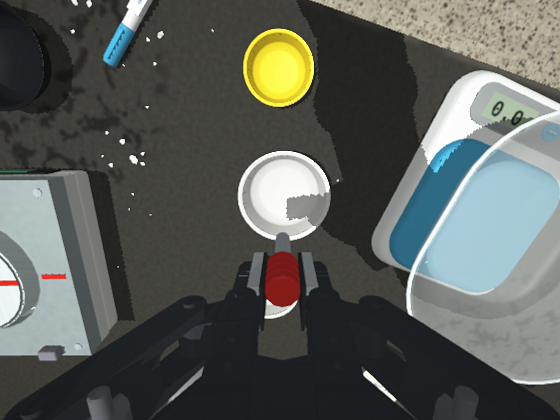

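View pics/s3.png

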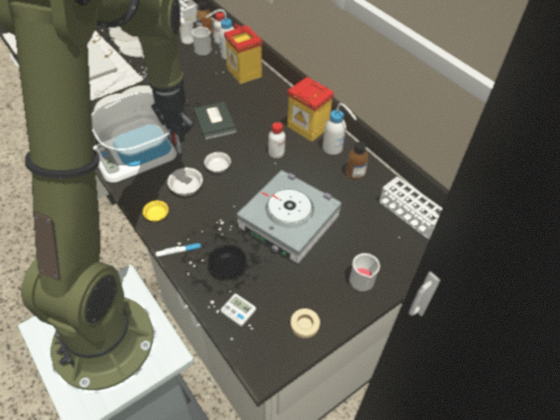

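Run:
```python
from h import *; from bench import robot
s,c=pickle.load(open("w3.pkl","rb")); print(onz(c,(284,195),.029,s))
D=[.3985,.3065]
robot.movel([D[0],D[1],.24],speed=.15); robot.movel([D[0],D[1],.2200],speed=.04); s=robot.state(); print(s["time"],s["position"],s["force"])
```

```text
[0.39688455 0.30569703 0.029     ]
8.8333 [0.39849461 0.3065231  0.21985877] [ 0.60415054 -0.21725908  0.52476995]
```

Run:
```python
from h import *; from bench import robot
D=[.3985,.3065]
robot.movel([D[0],D[1],.2182],speed=.03); s=robot.state(); print(s["time"],s["position"],s["force"])
robot.gripper_to(.45); s=robot.state(); print(s["time"],s["grip_width"])
robot.movel([D[0],D[1],.36],speed=.15)
snap(robot,"wrist","w4"); s=robot.state();print(s["time"])
```

```text
9.0833 [0.39848764 0.30651996 0.2182278 ] [-0.64944196  0.46722167 -0.41891372]
9.425 0.4490949438902917
10.5667
```

View pics/w4.png

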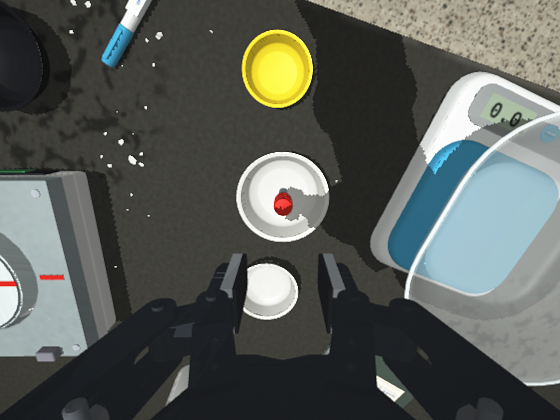

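The pin stands upright in the larger steel dish at about (283,203), free of the fingers. Next I'll check the force noise over the rotor, then probe the face.

```bash
cat >> h.py <<'E'
def favg(robot,n=6,dt=.02):
    F=[];
    for _ in range(n):
        robot.dwell(dt); F.append(robot.state()["force"])
    F=np.array(F); return F.mean(0),F.std(0)
def rp(phi,r=.044,c=C):  # phi=0 at pointer, growing clockwise from above
    return c+r*(np.cos(phi)*ey+np.sin(phi)*ex)
E
python3 - <<'E'
from h import *; from bench import robot
p=rp(0); print(p)
robot.gripper_to(0,force=40)
robot.move_to([p[0],p[1],.30],down(A)); s=robot.state();print(s["time"],s["grip_width"],s["position"])
m,sd=favg(robot);print(m,sd)
m,sd=favg(robot);print(m,sd)
robot.movel([p[0],p[1],.267],speed=.08)
m,sd=favg(robot);print(m,sd,robot.state()["time"]);
robot.movel([p[0],p[1],.266],speed=.02)
m,sd=favg(robot);print(m,sd,robot.state()["time"],robot.state()["position"])
E
```

```text
[0.55056018 0.06605426]
12.1333 2.6661549324309352e-05 [0.55024854 0.06777338 0.30028392]
[0.07542357 0.22288607 0.14048661] [0.61523967 0.5472383  0.43515082]
[ 0.08255968 -0.12528389  0.05841458] [0.40874733 0.20724923 0.33767204]
[-0.13557536 -0.02578631 -0.07853003] [0.42078335 0.6660284  0.46311887] 13.0
[ 0.00643613 -0.20086544  0.10151238] [0.4412663  0.39445789 0.43970553] 13.35 [0.55057711 0.06604275 0.26616887]
```

```bash
cat >> h.py <<'E'
def probe(robot,p,z0,step=.001,zmin=.238):
    z=z0; hist=[]
    while z>zmin:
        z-=step; robot.movel([p[0],p[1],z],speed=.02)
        m,_=favg(robot,4,.01); zz=robot.state()["position"][2]
        hist.append((zz,m[2]))
        if m[2]>1.2:
            m,_=favg(robot,8,.01)
            if m[2]>1.2: break
    robot.dwell(.0)
    m,sd=favg(robot,10,.01); zz=robot.state()["position"][2]
    return zz,m,hist
E
python3 - <<'E'
from h import *; from bench import robot
p=rp(0)
zz,m,h=probe(robot,p,.266)
print([(round(a,5),round(b,2)) for a,b in h]); print(zz,m,robot.state()["time"])
robot.movel([p[0],p[1],zz+.003],speed=.05)
print(zz-m[2]/4000*-1, robot.state()["time"])
E
```

```text
[(np.float64(0.26494), np.float64(0.04)), (np.float64(0.26395), np.float64(0.16)), (np.float64(0.26297), np.float64(0.42)), (np.float64(0.26197), np.float64(-0.06)), (np.float64(0.26096), np.float64(0.15)), (np.float64(0.25996), np.float64(0.04)), (np.float64(0.25898), np.float64(-0.29)), (np.float64(0.25795), np.float64(0.05)), (np.float64(0.25695), np.float64(-0.09)), (np.float64(0.25596), np.float64(-0.4)), (np.float64(0.25496), np.float64(-0.29)), (np.float64(0.25394), np.float64(-0.15)), (np.float64(0.25296), np.float64(0.36)), (np.float64(0.25205), np.float64(0.46)), (np.float64(0.25115), np.float64(2.47))]
0.2511226066378231 [ 0.13563329 -0.2445049   2.69975904] 17.75
0.25179754639830065 18.0
```

Run:
```python
from h import *; from bench import robot
pts=[(*rp(0),.2518)]
R=[]
for k in (1,2):
    p=rp(k*2*np.pi/3); q=robot.state()["position"]
    robot.movel([q[0],q[1],.260],speed=.1)
    robot.movel([p[0],p[1],.2573],speed=.12)
    zz,m,h=probe(robot,p,.2573)
    pts.append((*p,zz+m[2]/4000)); print(zz,m,[round(b,2) for a,b in h],robot.state()["time"])
    robot.movel([p[0],p[1],zz+.004],speed=.05)
pts=np.array(pts); print(pts)
A3=np.c_[pts[:,0]-C[0],pts[:,1]-C[1],np.ones(3)]; pl=np.linalg.solve(A3,pts[:,2]); print(pl,np.degrees(np.hypot(*pl[:2])))
np.save("plane.npy",pl); print(robot.state()["time"])
```

```text
0.24938678682307677 [ 0.07686497 -0.28215045  1.50424471] [np.float64(0.18), np.float64(-0.13), np.float64(-0.28), np.float64(0.33), np.float64(0.14), np.float64(0.11), np.float64(0.28), np.float64(1.21)] 21.45
0.25238865911869535 [-0.12799585 -0.18347389  1.70606429] [np.float64(0.22), np.float64(-0.14), np.float64(0.24), np.float64(0.03), np.float64(1.67)] 24.3
[[ 0.55056018  0.06605426  0.2518    ]
 [ 0.60638997  0.01417908  0.24976285]
 [ 0.53354985 -0.00823335  0.25281518]]
[-0.04055718 -0.00437872  0.25145934] 2.3372588659638995
24.55
```

```bash
cat >> h.py <<'E'
CS=C+.008*ex
def zc(p):
    pl=np.load("plane.npy"); return pl[0]*(p[0]-C[0])+pl[1]*(p[1]-C[1])+pl[2]
def touch(robot,phi,depth=.0011,r=.044):
    p=rp(phi,r,CS); z=zc(p)
    robot.movel([p[0],p[1],z+.004],speed=.12)
    robot.movel([p[0],p[1],z+.0006],speed=.03)
    robot.movel([p[0],p[1],z-depth],speed=.015)
    m,_=favg(robot,6,.01); return m
def drag(robot,phi0,phi1,depth,r=.044,n=None,target=4.5,speed=.05,log=None):
    n=n or max(1,int(np.ceil(abs(phi1-phi0)/np.radians(12))))
    phis=np.linspace(phi0,phi1,n+1)[1:]
    for f in phis:
        p=rp(f,r,CS); robot.movel([p[0],p[1],zc(p)-depth],speed=speed)
        m,_=favg(robot,3,.01)
        if log is not None: log.append((round(float(np.degrees(f))),round(depth*1e3,2),*m.round(1)))
        if m[2]>8: depth-=.0006
        else: depth+=float(np.clip(.3*(target-m[2])/4000,-.0003,.0003))
    return depth
E
python3 - <<'E'
from h import *; from bench import robot
f0=4*np.pi/3
m=touch(robot,f0); print(m,robot.state()["time"])
if 1.5<m[2]<8:
    log=[]; d=drag(robot,f0,f0+np.pi/3,.0011,log=log); print(*log,sep="\n"); print(d,robot.state()["time"])
snap(robot,"wrist","w5"); snap(robot,"top","t5")
E
```

```text
[-1.32038973 -0.329713    3.05225749] 25.3833
(252, 1.1, np.float64(-0.6), np.float64(0.6), np.float64(2.8))
(264, 1.22, np.float64(-0.4), np.float64(1.6), np.float64(3.7))
(276, 1.28, np.float64(0.1), np.float64(1.2), np.float64(4.0))
(288, 1.32, np.float64(1.0), np.float64(0.7), np.float64(3.6))
(300, 1.39, np.float64(0.3), np.float64(1.7), np.float64(4.4))
0.0013935575754772443 27.175
```

View pics/w5.png

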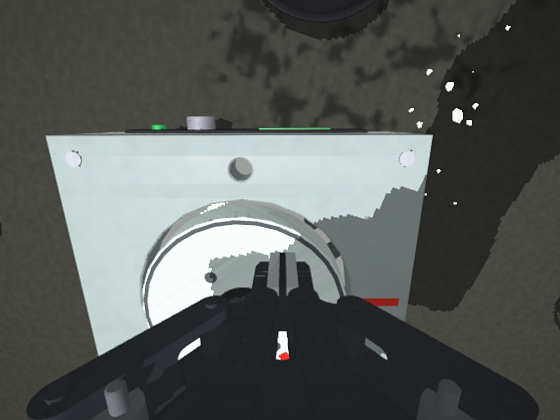

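View pics/t5.png

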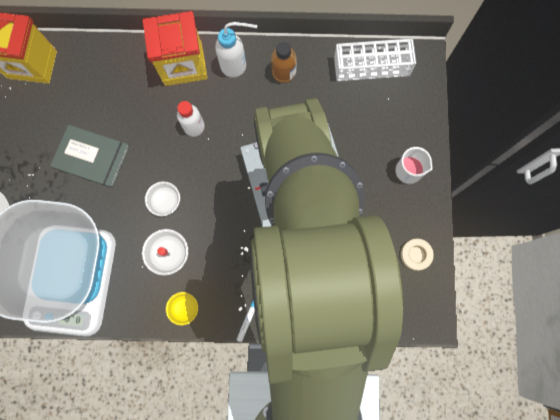

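```bash
cat >> h.py <<'E'
def ang(P): 
    v=P[:2]-C; return np.degrees(np.arctan2(v@ex,v@ey)),np.hypot(*v)
E
python3 - <<'E'
from h import *; from bench import robot
s,c=pickle.load(open("w5.pkl","rb"))
for b in blobs(red(c["pixels"]),10): print(b,ang(onz(c,b[0],.079,s)))
f0=5*np.pi/3; log=[]; d=drag(robot,f0,f0+np.radians(250),.0014,log=log); print(*log,sep="\n"); print(d,robot.state()["time"])
p=robot.state()["position"]; robot.movel([p[0],p[1],p[2]+.02],speed=.1)
snap(robot,"wrist","w6"); s,c=snap(robot,"scene","s6")
E
```

```text
(array([383.4, 301.2]), [363, 298, 36, 8, 235]) (np.float64(-6.800018770441587), np.float64(0.08021448247079734))
(array([284.2, 356.3]), [279, 353, 11, 7, 53]) (np.float64(51.43001124751021), np.float64(0.03761011435151871))
(312, 1.4, np.float64(0.0), np.float64(1.0), np.float64(4.4))
(324, 1.41, np.float64(1.1), np.float64(0.6), np.float64(3.9))
(336, 1.45, np.float64(1.5), np.float64(1.2), np.float64(4.7))
(348, 1.44, np.float64(1.0), np.float64(0.4), np.float64(4.2))
(360, 1.46, np.float64(1.2), np.float64(-0.2), np.float64(4.0))
(371, 1.5, np.float64(1.5), np.float64(-0.3), np.float64(4.3))
(383, 1.52, np.float64(1.5), np.float64(-0.9), np.float64(4.5))
(395, 1.52, np.float64(1.0), np.float64(-0.1), np.float64(4.4))
(407, 1.53, np.float64(1.2), np.float64(-0.7), np.float64(4.3))
(419, 1.54, np.float64(0.8), np.float64(-0.6), np.float64(4.0))
(431, 1.58, np.float64(1.3), np.float64(-0.6), np.float64(4.0))
(443, 1.62, np.float64(1.2), np.float64(-1.1), np.float64(4.0))
(455, 1.66, np.float64(0.9), np.float64(-0.7), np.float64(4.1))
(467, 1.69, np.float64(1.1), np.float64(-0.6), np.float64(4.2))
(479, 1.71, np.float64(0.7), np.float64(-1.0), np.float64(4.4))
(490, 1.72, np.float64(-0.5), np.float64(-1.0), np.float64(4.4))
(502, 1.72, np.float64(-0.2), np.float64(-1.3), np.float64(4.5))
(514, 1.72, np.float64(-0.7), np.float64(-1.4), np.float64(4.6))
(526, 1.72, np.float64(-0.9), np.float64(-0.1), np.float64(5.1))
(538, 1.67, np.float64(-1.2), np.float64(-0.6), np.float64(5.0))
(550, 1.63, np.float64(-1.1), np.float64(-0.9), np.float64(4.7))
0.0016196626835781461 34.8
```

View pics/w6.png

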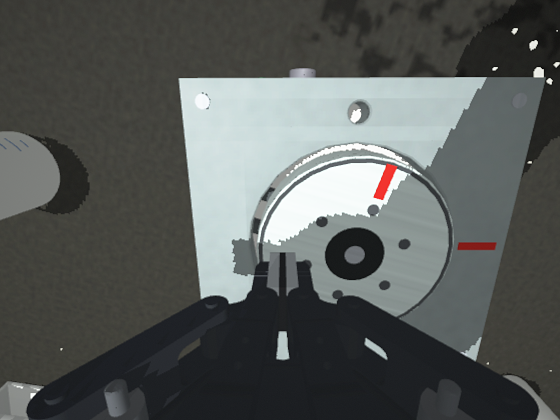

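View pics/s6.png

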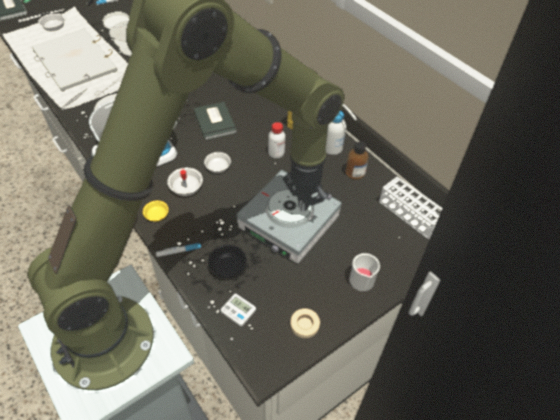

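Run:
```python
from h import *
s,c=pickle.load(open("w6.pkl","rb"))
print("hub",onz(c,(354,255),.08,s))
for b in blobs(red(c["pixels"]),10): print(b,ang(onz(c,b[0],.08,s)),ang(onz(c,b[0],.066,s)))
```

```text
hub [0.56317496 0.02341744 0.08      ]
(array([384.8, 181. ]), [374, 164, 23, 36, 350]) (np.float64(-73.79295890924678), np.float64(0.04754745797588858)) (np.float64(-66.86305032025614), np.float64(0.04659354069601607))
(array([476.6, 245.5]), [458, 242, 39, 8, 301]) (np.float64(-5.3183804342883745), np.float64(0.07239549172207657)) (np.float64(-0.3178450203671023), np.float64(0.0823193735900116))
```

Run:
```python
from h import *; from bench import robot
f0=np.radians(190); m=touch(robot,f0,.0014); print(m)
if m[2]<8:
    log=[]; d=drag(robot,f0,f0+np.radians(76),.0014,log=log); print(*log,sep="\n"); print(d,robot.state()["time"])
s,c=snap(robot,"wrist","w7")
for b in blobs(red(c["pixels"]),10): print(b,ang(onz(c,b[0],.08,s)),ang(onz(c,b[0],.066,s)))
```

```text
[-0.3549615  -0.00371097  2.87664884]
(201, 1.4, np.float64(-0.5), np.float64(-0.1), np.float64(4.0))
(212, 1.44, np.float64(-0.9), np.float64(0.5), np.float64(4.0))
(223, 1.47, np.float64(-0.6), np.float64(0.5), np.float64(4.1))
(233, 1.51, np.float64(-1.0), np.float64(0.9), np.float64(4.3))
(244, 1.52, np.float64(-0.6), np.float64(0.5), np.float64(4.6))
(255, 1.51, np.float64(-0.3), np.float64(1.2), np.float64(4.6))
(266, 1.5, np.float64(-0.2), np.float64(1.5), np.float64(4.5))
0.0015045041687735809 38.5083
(array([417.8, 310. ]), [398, 307, 40, 8, 274]) (np.float64(-8.095837524489596), np.float64(0.07511610811032267)) (np.float64(-0.24731898848103373), np.float64(0.08208179509889853))
```

View pics/w7.png

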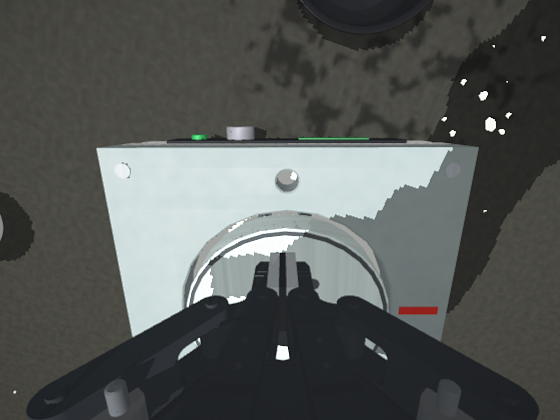

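Here the pointer shows at (418,310), but the gripper hides the mark. I'll lift straight up and move to the side to see it.

Run:
```python
from h import *; from bench import robot
p=robot.state()["position"]; robot.movel([p[0],p[1],p[2]+.03],speed=.1)
q=C-.03*ex-.09*ey
q=C-.075*ex
robot.movel([q[0],q[1],.36],speed=.2)
s,c=snap(robot,"wrist","w8")
for b in blobs(red(c["pixels"]),10): print(b,ang(onz(c,b[0],.08,s)),ang(onz(c,b[0],.066,s)))
s,c=snap(robot,"scene","s8");print(s["time"])
p=c["pixels"];cv2.imwrite("pics/s8z.png",cv2.resize(p[165:265,225:350],None,fx=5,fy=5,interpolation=cv2.INTER_CUBIC)[:,:,::-1])
```

```text
(array([363.1, 276.6]), [351, 275, 25, 5, 101]) (np.float64(-6.3922780246300075), np.float64(0.07834117783704712)) (np.float64(-0.4390154086048413), np.float64(0.08227201210663729))
(array([331.5, 282.4]), [321, 280, 21, 5, 82]) (np.float64(-2.836074020152006), np.float64(0.047669368720662665)) (np.float64(6.902382235847717), np.float64(0.05068937589276906))
39.65
```

View pics/w8.png

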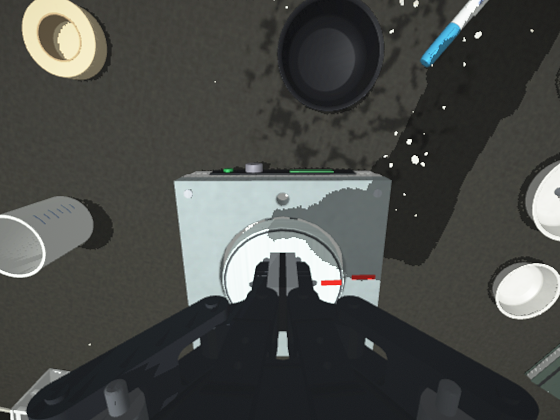

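View pics/s8z.png

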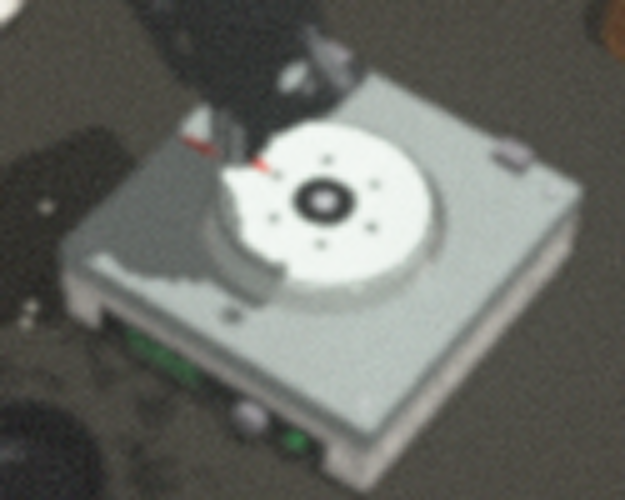

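Run:
```python
from h import *; from bench import robot
s1,c1=pickle.load(open("w1.pkl","rb")); print("start mark",ang(onz(c1,(323.1,289.6),.08,s1)))
robot.move_to([.45,-.02,.45],down(A)); robot.dwell(.3)
s,c=snap(robot,"scene","s9"); print(s["time"],s["force"])
for b in blobs(red(c["pixels"]),6): print(b, onz(c,b[0],.06).round(3))
p=c["pixels"];cv2.imwrite("pics/s9z.png",cv2.resize(p[130:330,140:400],None,fx=3,fy=3,interpolation=cv2.INTER_CUBIC)[:,:,::-1])
```

```text
start mark (np.float64(-1.0879849062717701), np.float64(0.03998651244678726))
40.4917 [0.86918987 0.21706846 0.3563223 ]
(array([309.6,  93.1]), [288, 76, 45, 34, 809]) [0.913 0.377 0.06 ]
(array([357.7, 160.6]), [353, 159, 10, 4, 15]) [0.835 0.054 0.06 ]
(array([183. , 174.5]), [181, 171, 5, 8, 28]) [0.395 0.302 0.06 ]
```

View pics/s9z.png

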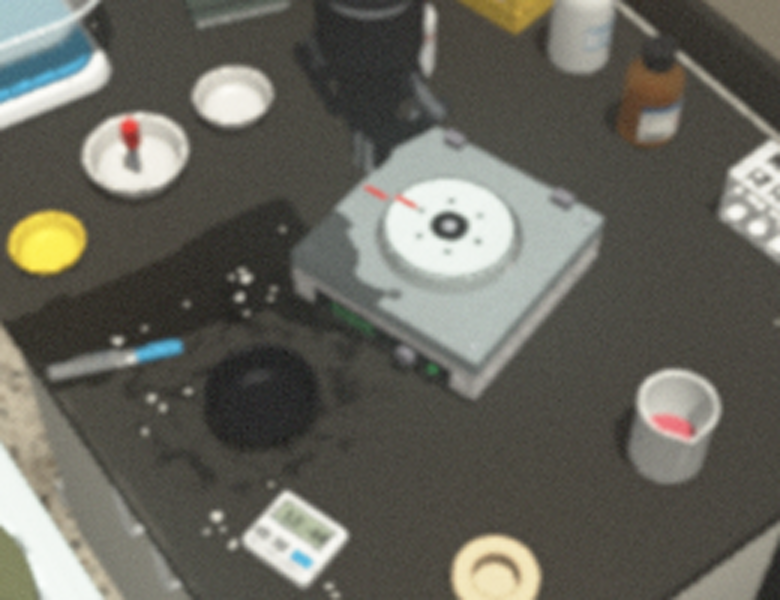

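The pin stands in the steel dish, at (130,140) in the zoomed view, and the rotor mark lines up with the pointer at (380–410,195). The robot is clear of everything, so I'm handing in.

```bash
python3 -c "
from bench import robot
robot.close_job(); print(robot.state()['time'])"
```

```text
the job is handed in; nothing more can be done
the job is handed in; nothing more can be done
```

The job is handed in, at about 41 s of the 72 s allowed; the hand-in reports no verdict.

- **Pin:** I pulled it straight up and stood it in the larger steel dish. The last picture shows it upright near the middle and clear of the fingers.
- **Rotor:** I felt the face at three points, which gave a tilt of about 2.3°. I then dragged it clockwise with the shut fingertips. The logged pressing force stayed at or below about 5 N.
- **Mark:** the wrist camera puts it about 3° short of a full turn, against the 11° allowed. The same measurement read about −1° at the start. The fingertip travelled about 386° for that turn, because it slipped a little and the circle was slightly off centre.
- **Bystanders:** the tape roll and beaker look untouched in the last picture. The bottle is mostly hidden behind the gripper there; the arm kept well clear of it throughout. I judged all three by eye and did not measure their positions again.

No check failed. Two limits on the numbers: single force readings were noisy by about 0.5 N, and I logged force only between drag segments, so the 5 N figure is not a continuous peak.

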